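Spacer plates on a drone's sprung mount

TASK

Stack the two spacer plates on the red sprung platform of the drone hub, green first and the bare aluminium one on top, each centred, flat and with its long side along the platform's long side. Lower each plate into place without dropping it, let go, and then, before fetching the next, press down on the middle of its top with the closed fingertips until the platform gives by about half of its 10 mm travel, to feel that it lies flat, and let it spring back up. The last plate gets its press too.

Things in the scene. Friction and masses are not known exactly. Their poses are not given: they have to be found in the camera images.
- green_center (a point): Centre (half-way up) of the loose green fibreglass spacer plate, 80 x 50 x 12 mm, about 90 g, lying flat on the bench, with four small brass dots at the corners of its top. x: along its 80 mm side, y: along its 50 mm side, z: up. Graspable across the 50 mm sides. A yellow plastic plate of the same size also lies about and is not wanted.
- alu_center (a point): Centre (half-way up) of the loose bare grey aluminium spacer plate, 80 x 50 x 12 mm, about 130 g, lying flat on the bench, with four dark dots at the corners of its top. x: along its 80 mm side, y: along its 50 mm side, z: up. Graspable across the 50 mm sides.
- platform_top (a point): Centre of the top face of the red platform, 90 x 44 x 8 mm, on four black rubber dampers above the black drone hub (130 x 110 mm with four silver arm stubs at its corners, its top 16 mm above the bench). The top face is level, 45 mm above the bench at rest. x: along the 90 mm side, y: along the 44 mm side, z: up. The plates are 3 mm wider than the platform on each long side, so there is free room for the fingers beside it. The hub is fixed to the bench.
- platform (a joint): How far the platform is pressed down, in m: 0 at rest, 0.010 at its stop. It slides straight down without tilting and springs back when released. With one or both plates on it, it stays at 0; a further push of about 4 to 6 N brings it to 0.004 to 0.005, about 10 N to the stop.

How it is judged:
By the outcome, as a careful person would: the job done as asked, in the order asked, and still so for the second after the job is handed in, with the robot touching nothing.
It also fails if it takes over 69 s, if anything falls off the work surface, if the arm or the gripper's body presses on something with over 40 N, if the wrist force passes 120 N, or if a joint passes its speed limit or range.

ROBOT

A 7-joint arm with a two-finger parallel gripper is mounted at the origin on the work surface. World frame = base frame: x ahead of the robot, y to its left, z up, the work surface at z = 0. Lengths are in m, angles in rad, forces in N, time in s.
With the tool pointing down it reaches from about 0.35 to 0.9 m from the base axis. Payload 8.1 kg.
Tool frame: the origin (TCP) lies at the very end of the fingers, on their centre line; the grasp point (between the pads) lies grip_point_offset behind it (grip_point_offset is the distance from the TCP to the grasp point, in m); z points along the fingers, y is the direction in which the jaws open and shut (so a half turn about z gives the same grasp; the last joint's range is limited). The gripper opens to 92 mm and grips with 3 to 60 N. Pads are 19 mm wide; open, the fingers measure 130 mm over their backs; the gripper's body (75 mm by 190 mm) begins 47 mm behind the grasp point.
Start: joints at [1.153, 0.434, 0.025, 1.573, -0.012, 1.134, -0.075], TCP at [0.193, -0.594, 0.227] pointing down, gripper open.
Joint ranges: [-2.62, 2.62], [-0.44, 2.09], [-1.27, 1.32], [0.08, 2.57], [-1.32, 4.46], [0.12, 2], [-2.74, 2.74]. Speed limits (rad/s): [2.22, 2.22, 3.01, 3.01, 3.14, 3.14, 3.14].

INTERFACE

Orientations are given as a rotation vector (axis times angle).
In Python, from cell import * gives the robot as it stands.
- The arm moves only by the tool drive_tool, never from a script. Its argument "increments" is a list of rows, each an object of numbers: "grip": the gripper's target within -1 to 1 (shut at 1, half-way at 0, fully open at -1); "tx", "ty", "tz": the shift along the world's x, y, z normalised to -1 to 1, where 1 is 400 mm; "turn": the turn about the world's z normalised to -1 to 1, where 1 is 60 degrees. In form: [{"grip": .., "tx": .., "ty": .., "tz": .., "turn": ..}, ...]. A call has 1 to 20 rows; each row is the pose to reach, as a shift and turn from the pose measured when the call began; what a row does not reach only later rows make up. A row lasts 1/10 s, in which the tool goes at most 50 mm and 8.59 degrees, less where a joint would pass 70% of its speed; a pose out of reach is approached as far as the arm can. A call with a number of a shift or a turn outside -1 to 1 is refused whole. A call with a gripper value outside its range is refused whole. The fingers move at their own pace and stop on an object; "newtons" is the grip in N (left out, the last holds). Time passes only in rows, so rows that repeat a pose let the fingers close. It gives the time, the measured TCP pose, the force and the opening at its end, in the units of the state.
- observe(): the state, without advancing time (a new reading comes with each control period).
- get_image(name): name is "side" or "top" or "wrist"; returns the picture (420x560x3 uint8, red, green, blue); there is no depth.
- camera_info(name): a dict with "fx", "fy", "cx", "cy" (pixels), "eye" and "rotation" of the camera in the world; the wrist camera has in their place "hand_eye" (4x4, takes a point from camera to tool coordinates, whose origin is the TCP and whose axes are the flange's). Camera axes: x right, y down, z forward; pixel columns grow to the right and rows downward; lengths in m; the calibration is good to about 2 mm. A picture is of the moment at which its call begins: read the wrist's pose just before it. camera_info takes no time and is no camera call.
- sign_off(): hands the job in, once; it reports no verdict.
The state is a dict: "clock": time; "joints": joint angles; "dq": joint speeds; "joint_efforts": joint torques, N m; "position": TCP position; "ee_rot": TCP orientation; "force": force on the tool from outside, world axes, zero at the start; "ft_torque": the same for the moment, N m; "width": opening from 0.0 (shut) to 1.0 (fully open).
Only numpy, scipy, OpenCV 4.12 (cv2) and the standard library are available. Lean on these libraries where they do the work, as an engineer would, in place of code of your own. Each camera call takes 0.05 s, during which the arm holds its last target. There are 200 camera calls.

## Working session

There is one attempt and no reset: what is moved stays moved. The work goes in short steps, Python scripts to look and compute and a tool call to move; the robot and the scene stay as the last step left them, time stands still between calls to the robot, and variables do not carry over. Pictures are saved under pics/ and viewed, about 8 in all and at most 12, crops included, and the job is handed in when it is done.

Besides the shell and the picture viewer there is one more tool, called after ">>>" as name(argument=value, ...) on one line, values as JSON. drive_tool: Moves the arm, as the interface text tells. Its arguments: {"type":"object","properties":{"increments":{"type":"array","items":{"type":"object","properties":{"grip":{"type":"number"},"tx":{"type":"number"},"ty":{"type":"number"},"tz":{"type":"number"},"turn":{"type":"number"}}}},"newtons":{"type":"number"}},"required":["increments"]}

View pics/top0.png

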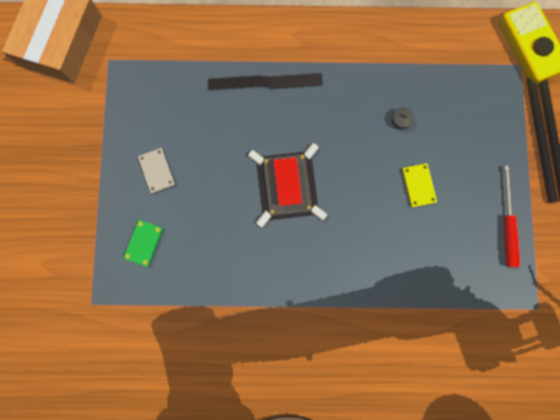

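The top view shows green at (143,243), aluminium at (156,170), the red platform at (288,181) and the unwanted yellow at (420,185). Next I'll segment these for positions.

```bash
cat > h.py <<'E'
from cell import *
import cv2, numpy as np
from scipy.spatial.transform import Rotation as R
def cam(n,s=None):
    c=camera_info(n); K=np.array([[c['fx'],0,c['cx']],[0,c['fy'],c['cy']],[0,0,1]])
    if n=='wrist':
        T=np.eye(4);T[:3,:3]=R.from_rotvec(s['ee_rot']).as_matrix();T[:3,3]=s['position']
        T=T@c['hand_eye'];return K,T[:3,:3],T[:3,3]
    return K,R.from_rotvec(c['rotation']).as_matrix(),np.array(c['eye'])
def ray(C,uv,z):
    K,M,e=C;uv=np.atleast_2d(uv);d=(M@np.linalg.inv(K)@np.c_[uv,np.ones(len(uv))].T).T
    return e+d*((z-e[2])/d[:,2])[:,None]
def proj(C,P):
    K,M,e=C;p=(K@(M.T@(np.atleast_2d(P)-e).T)).T;return p[:,:2]/p[:,2:]
def box(c,yaw,L,W,z0,z1):
    a=np.array([[x,y] for x in(-L/2,L/2) for y in(-W/2,W/2)])
    r=np.array([[np.cos(yaw),-np.sin(yaw)],[np.sin(yaw),np.cos(yaw)]]);a=a@r.T+c
    return np.vstack([np.c_[a,np.full(4,z)] for z in(z0,z1)])
def fit(C,mask,c0,yaw0,L,W,z0,z1):
    """fit box silhouette to the mask (soft-coverage IoU) by Nelder-Mead"""
    from scipy.optimize import minimize
    S=8
    ys,xs=np.nonzero(mask);x0,y0,x1,y1=xs.min()-6,ys.min()-6,xs.max()+7,ys.max()+7
    m=mask[y0:y1,x0:x1].astype(float)
    def f(p):
        h=cv2.convexHull((((proj(C,box(p[:2]/100,p[2]/10,L,W,z0,z1))-[x0,y0]+.5)*S)).round().astype(np.int32))
        b=np.zeros((m.shape[0]*S,m.shape[1]*S),np.uint8);cv2.fillPoly(b,[h],1)
        b=cv2.resize(b.astype(np.float32),m.shape[::-1],interpolation=cv2.INTER_AREA)
        return np.abs(b-m).sum()/m.sum()
    q=np.r_[np.array(c0)*100,yaw0*10]
    r=minimize(f,q,method='Nelder-Mead',options=dict(initial_simplex=q+np.array([[0,0,0],[1,0,0],[0,1,0],[0,0,1.5]]),xatol=.002,fatol=1e-4))
    return r.x[:2]/100,r.x[2]/10,r.fun
E
python3 - <<'E'
from h import *
import cell
print([ (n,getattr(cell,n)) for n in dir(cell) if 'grip' in n.lower() or 'off' in n])
im=cv2.imread('pics/top0.png');hsv=cv2.cvtColor(im,cv2.COLOR_BGR2HSV).astype(int)
C=cam('top');H,S,V=hsv[...,0],hsv[...,1],hsv[...,2]
print(hsv[170,156],hsv[243,143],hsv[181,288],hsv[200,200])
ms={'green':(abs(H-62)<15)&(S>120)&(V>70),'alu':(S<70)&(V>110),'red':((H<6)|(H>174))&(S>180)&(V>100)}
roi={'green':(115,215,170,272),'alu':(130,140,185,200),'red':(255,145,325,220)}
for n,m in ms.items():
    x0,y0,x1,y1=roi[n];k=np.zeros_like(m,np.uint8);k[y0:y1,x0:x1]=m[y0:y1,x0:x1]
    k=cv2.morphologyEx(k,cv2.MORPH_CLOSE,np.ones((5,5)))
    (u,v),wh,a=cv2.minAreaRect(cv2.findNonZero(k));z=dict(green=.012,alu=.012,red=.045)[n]
    b=cv2.boxPoints(((u,v),wh,a));P=ray(C,b,z);e=P[1:3]-P[0:2];i=np.argmax(np.linalg.norm(e,axis=1));y=np.arctan2(e[i,1],e[i,0])
    L,W,z0,z1=(.09,.044,.037,.045) if n=='red' else(.08,.05,0,.012)
    print(n,(u,v),wh,P.mean(0)[:2],np.degrees(y),np.linalg.norm(e,axis=1))
    c,yy,f=fit(C,k,P.mean(0)[:2],y,L,W,z0,z1);print('  fit',c,np.degrees(yy),f)
cv2.imwrite('pics/c.png',np.hstack([cv2.resize(im[130:280,110:200],None,fx=4,fy=4,interpolation=3),cv2.resize(im[130:280,245:335],None,fx=4,fy=4,interpolation=3)]))
E
```

```text
[('grip_point_offset', 0.0188), ('sign_off', <function connect.<locals>.done at 0x7f8f070ef9c0>)]
[ 20  41 199] [ 65 186 189] [  2 230 223] [ 99  43 120]
green (142.712890625, 242.62872314453125) (26.69965171813965, 42.22994613647461) [0.43833277 0.28310933] -17.735167077676966 [0.08065468 0.0526016 ]
  fit [0.43854496 0.28459427] -18.144286120363052 0.04010604693140794
alu (157.0, 169.5) (59.0, 54.0) [0.58371442 0.26281976] -177.6388718698474 [0.10772339 0.11974208]
  fit [0.56951138 0.27912684] -189.7753573161546 0.666126893939394
red (287.3067932128906, 181.2231903076172) (45.870906829833984, 22.796451568603516) [0.55585665 0.00544764] -173.0273752283696 [0.0438303  0.08930297]
  fit [0.55672013 0.00574845] -172.87939865640118 0.054860110470701245
```

View pics/c.png

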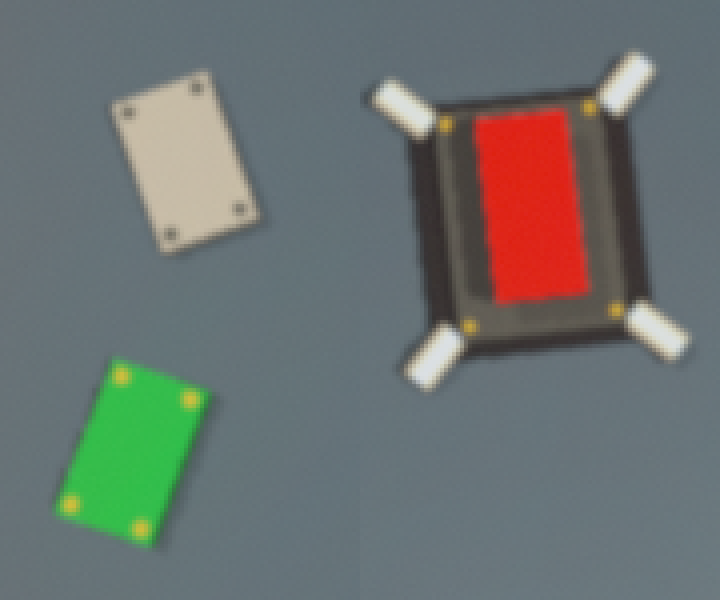

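View pics/side0.png

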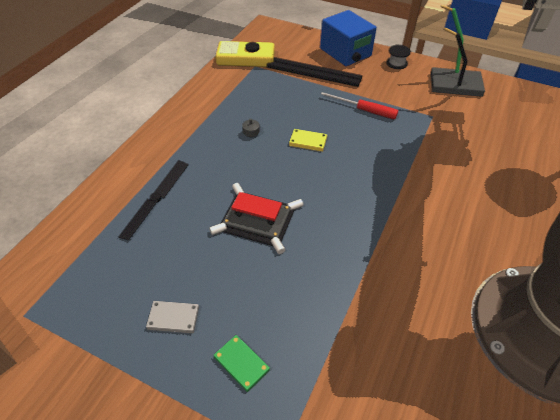

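The views agree that nothing blocks the route and that the yellow plate is away from it. I'll go over the platform first and measure it with the wrist camera.

>>> drive_tool(increments=[{"grip": -1, "tx": 0.455, "ty": 0.75, "tz": 0, "turn": -0.18}, {"grip": -1, "tx": 0.455, "ty": 0.75, "tz": 0, "turn": -0.18}, {"grip": -1, "tx": 0.455, "ty": 0.75, "tz": 0, "turn": -0.18}, {"grip": -1, "tx": 0.455, "ty": 0.75, "tz": 0, "turn": -0.18}, {"grip": -1, "tx": 0.455, "ty": 0.75, "tz": 0, "turn": -0.18}, {"grip": -1, "tx": 0.455, "ty": 0.75, "tz": 0, "turn": -0.18}, {"grip": -1, "tx": 0.455, "ty": 0.75, "tz": 0, "turn": -0.18}, {"grip": -1, "tx": 0.455, "ty": 0.75, "tz": 0, "turn": -0.18}])

```text
clock: 0.9
position: [0.3789, -0.2874, 0.226]
ee_rot: [-3.131, -0.213, -0.002]
force: [-0.3, -0.2, 0.8]
width: 1.002
```

>>> drive_tool(increments=[{"grip": -1, "tx": 0.455, "ty": 0.75, "tz": -0.1, "turn": 0}, {"grip": -1, "tx": 0.455, "ty": 0.75, "tz": -0.1, "turn": 0}, {"grip": -1, "tx": 0.455, "ty": 0.75, "tz": -0.1, "turn": 0}, {"grip": -1, "tx": 0.455, "ty": 0.75, "tz": -0.1, "turn": 0}, {"grip": -1, "tx": 0.455, "ty": 0.75, "tz": -0.1, "turn": 0}, {"grip": -1, "tx": 0.455, "ty": 0.75, "tz": -0.1, "turn": 0}, {"grip": -1, "tx": 0.455, "ty": 0.75, "tz": -0.1, "turn": 0}, {"grip": -1, "tx": 0.455, "ty": 0.75, "tz": -0.1, "turn": 0}, {"grip": -1, "tx": 0.455, "ty": 0.75, "tz": -0.1, "turn": 0}, {"grip": -1, "tx": 0.455, "ty": 0.75, "tz": -0.1, "turn": 0}, {"grip": -1, "tx": 0.455, "ty": 0.75, "tz": -0.1, "turn": 0}])

```text
clock: 2.0
position: [0.5603, 0.0101, 0.1861]
ee_rot: [-3.132, -0.209, -0.001]
force: [-0.1, -0.8, 0.4]
width: 1.0
```

```bash
cat >> h.py <<'E'
def tcp(s):
    M=R.from_rotvec(s['ee_rot']).as_matrix();return np.array(s['position']),np.degrees(np.arctan2(M[1,0],M[0,0])),M[:,2]
def wmeasure(kind,tag,c0=None,z0=0,z1=.012):
    s=observe();im=np.ascontiguousarray(get_image('wrist')[:,:,::-1]);cv2.imwrite(f'pics/{tag}.png',im)
    return wfit(s,im,kind,tag,z0,z1)
def wfit(s,im,kind,tag,z0,z1,roi=None):
    hsv=cv2.cvtColor(im,cv2.COLOR_BGR2HSV).astype(int);H,S,V=hsv[...,0],hsv[...,1],hsv[...,2]
    m={'green':(abs(H-62)<15)&(S>110)&(V>50),'alu':(S<75)&(V>150),'red':((H<8)|(H>172))&(S>150)&(V>70)}[kind].astype(np.uint8)
    m=cv2.morphologyEx(cv2.morphologyEx(m,cv2.MORPH_OPEN,np.ones((3,3))),cv2.MORPH_CLOSE,np.ones((13,13)))
    n,l,st,ce=cv2.connectedComponentsWithStats(m)
    C=cam('wrist',s)
    i=1+np.argmax(st[1:,4]);m=(l==i).astype(np.uint8)
    (L,W)=(.09,.044) if kind=='red' else(.08,.05)
    b=cv2.boxPoints(cv2.minAreaRect(cv2.findNonZero(m)));P=ray(C,b,z1);e=P[1:3]-P[0:2];j=np.argmax(np.linalg.norm(e,axis=1));y=np.arctan2(e[j,1],e[j,0])
    if np.cos(y)<0:y=np.arctan2(-e[j,1],-e[j,0])
    print('rect',P.mean(0)[:2],np.degrees(y),np.linalg.norm(e,axis=1))
    c,yy,f=fit(C,m,P.mean(0)[:2],y,L,W,z0,z1);print(kind,'fit',c.round(4),np.degrees(yy).round(2),'res',round(f,4),'tcp',tcp(s)[0].round(4),tcp(s)[1].round(2),tcp(s)[2].round(3))
    o=im.copy();cv2.polylines(o,[cv2.convexHull(proj(C,box(c,yy,L,W,z0,z1)).round().astype(np.int32))],1,(255,0,255),1);cv2.imwrite(f'pics/{tag}_o.png',o)
    return c,yy
E
python3 -c "
from h import *
wmeasure('red','w1',z0=.037,z1=.045)"
```

```text
rect [0.55658997 0.00505798] 9.193436927086129 [0.04325894 0.09057834]
red fit [0.5561 0.0052] 7.77 res 0.015 tcp [0.5603 0.0101 0.1861] 7.63 [ 0.001  0.003 -1.   ]
```

View pics/w1_o.png

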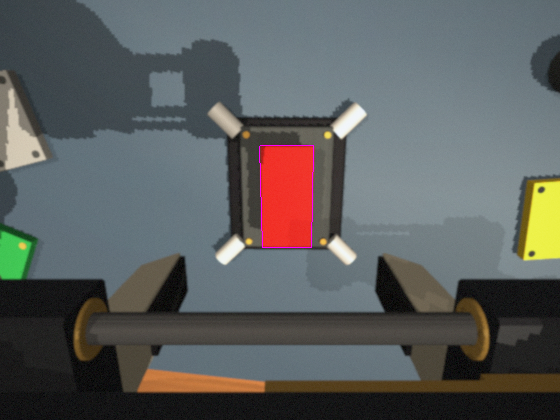

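The wrist fit encloses the red top cleanly: corners (260,145) to (313,247). It puts the platform at (0.5561, 0.0052) and 7.7°, and the top view gave (0.5567, 0.0057) and 7.1°. Next I'll hover over the green plate.

>>> drive_tool(increments=[{"grip": -1, "tx": -0.305, "ty": 0.685, "tz": -0.08, "turn": -0.43}, {"grip": -1, "tx": -0.305, "ty": 0.685, "tz": -0.08, "turn": -0.43}, {"grip": -1, "tx": -0.305, "ty": 0.685, "tz": -0.08, "turn": -0.43}, {"grip": -1, "tx": -0.305, "ty": 0.685, "tz": -0.08, "turn": -0.43}, {"grip": -1, "tx": -0.305, "ty": 0.685, "tz": -0.08, "turn": -0.43}, {"grip": -1, "tx": -0.305, "ty": 0.685, "tz": -0.08, "turn": -0.43}, {"grip": -1, "tx": -0.305, "ty": 0.685, "tz": -0.08, "turn": -0.43}, {"grip": -1, "tx": -0.305, "ty": 0.685, "tz": -0.08, "turn": -0.43}, {"grip": -1, "tx": -0.305, "ty": 0.685, "tz": -0.08, "turn": -0.43}, {"grip": -1, "tx": -0.305, "ty": 0.685, "tz": -0.08, "turn": -0.43}])

```text
clock: 3.05
position: [0.4397, 0.282, 0.1544]
ee_rot: [-3.1, 0.501, -0.004]
force: [0.9, 0.4, 0.2]
width: 0.999
```

```bash
python3 -c "
from h import *
wmeasure('green','w2')"
```

```text
rect [0.43900676 0.28371025] -17.012069912811036 [0.04933564 0.07981269]
green fit [0.4377 0.2843] -18.44 res 0.022 tcp [0.4397 0.282  0.1544] -18.38 [ 0.003  0.001 -1.   ]
```

View pics/w2_o.png

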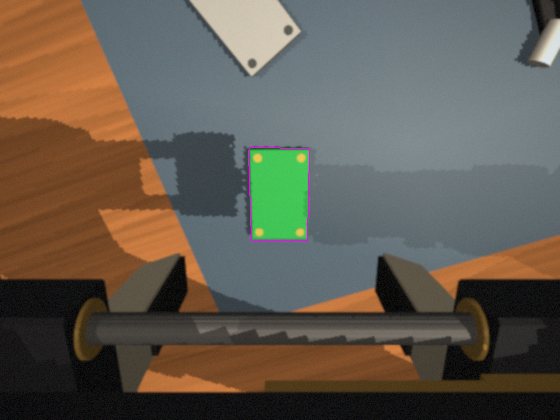

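The fit hugs the green plate, about (248,148) to (309,240), and puts it at (0.4377, 0.2843) and −18.4°. I'll descend.

>>> drive_tool(increments=[{"grip": -1, "tx": -0.005, "ty": 0.006, "tz": -0.1, "turn": 0}, {"grip": -1, "tx": -0.005, "ty": 0.006, "tz": -0.2, "turn": 0}, {"grip": -1, "tx": -0.005, "ty": 0.006, "tz": -0.28, "turn": 0}, {"grip": -1, "tx": -0.005, "ty": 0.006, "tz": -0.31, "turn": 0}, {"grip": -1, "tx": -0.005, "ty": 0.006, "tz": -0.31, "turn": 0}, {"grip": -1, "tx": -0.005, "ty": 0.006, "tz": -0.31, "turn": 0}, {"grip": -1, "tx": -0.005, "ty": 0.006, "tz": -0.31, "turn": 0}])

```text
clock: 3.8
position: [0.4388, 0.2852, 0.032]
ee_rot: [-3.097, 0.502, -0.007]
force: [0.1, 0.2, 0.5]
width: 1.001
```

>>> drive_tool(increments=[{"grip": -1, "tx": -0.002, "ty": -0.002, "tz": -0.04, "turn": 0}, {"grip": -1, "tx": -0.002, "ty": -0.002, "tz": -0.072, "turn": 0}, {"grip": -1, "tx": -0.002, "ty": -0.002, "tz": -0.072, "turn": 0}, {"grip": -1, "tx": -0.002, "ty": -0.002, "tz": -0.072, "turn": 0}, {"grip": -1, "tx": -0.002, "ty": -0.002, "tz": -0.072, "turn": 0}])

```text
clock: 4.3
position: [0.4383, 0.2847, 0.0037]
ee_rot: [-3.097, 0.501, -0.008]
force: [0.3, 0.2, 0.3]
width: 0.994
```

```bash
python3 -c "
from h import *
s=observe();print(tcp(s),s['force'])"
```

```text
(array([0.43827561, 0.28466201, 0.00374998]), np.float64(-18.397932070198507), array([ 0.00544787,  0.00370386, -0.9999783 ])) [0.25344308 0.20067862 0.25678655]
```

>>> drive_tool(increments=[{"grip": 0.3, "tx": 0, "ty": 0, "tz": 0, "turn": 0}, {"grip": 0.3, "tx": 0, "ty": 0, "tz": 0, "turn": 0}, {"grip": 0.3, "tx": 0, "ty": 0, "tz": 0, "turn": 0}, {"grip": 0.3, "tx": 0, "ty": 0, "tz": 0, "turn": 0}, {"grip": 0.3, "tx": 0, "ty": 0, "tz": 0, "turn": 0}, {"grip": 0.3, "tx": 0, "ty": 0, "tz": 0, "turn": 0}, {"grip": 0.3, "tx": 0, "ty": 0, "tz": 0, "turn": 0}, {"grip": 0.3, "tx": 0, "ty": 0, "tz": 0, "turn": 0}], newtons=25)

```text
clock: 5.1
position: [0.4382, 0.2846, 0.0038]
ee_rot: [-3.097, 0.501, -0.007]
force: [-1.0, -0.1, 0.2]
width: 0.542
```

>>> drive_tool(increments=[{"grip": 0.3, "tx": 0, "ty": 0, "tz": 0.03, "turn": 0}, {"grip": 0.3, "tx": 0, "ty": 0, "tz": 0.1, "turn": 0}, {"grip": 0.3, "tx": 0, "ty": 0, "tz": 0.2, "turn": 0}, {"grip": 0.3, "tx": 0, "ty": 0, "tz": 0.3, "turn": 0}, {"grip": 0.3, "tx": 0, "ty": 0, "tz": 0.3, "turn": 0}, {"grip": 0.3, "tx": 0, "ty": 0, "tz": 0.3, "turn": 0}])

```text
clock: 5.7
position: [0.4387, 0.2849, 0.1251]
ee_rot: [-3.095, 0.501, -0.01]
force: [-0.5, 0.3, -1.8]
width: 0.538
```

>>> drive_tool(increments=[{"grip": 0.3, "tx": 0.05, "ty": -0.1, "tz": 0, "turn": 0.07}, {"grip": 0.3, "tx": 0.1, "ty": -0.2, "tz": 0, "turn": 0.14}, {"grip": 0.3, "tx": 0.14, "ty": -0.3, "tz": 0, "turn": 0.21}, {"grip": 0.3, "tx": 0.18, "ty": -0.4, "tz": 0, "turn": 0.28}, {"grip": 0.3, "tx": 0.22, "ty": -0.5, "tz": 0, "turn": 0.35}, {"grip": 0.3, "tx": 0.26, "ty": -0.6, "tz": 0, "turn": 0.4}, {"grip": 0.3, "tx": 0.285, "ty": -0.67, "tz": 0, "turn": 0.435}, {"grip": 0.3, "tx": 0.294, "ty": -0.698, "tz": 0, "turn": 0.435}, {"grip": 0.3, "tx": 0.294, "ty": -0.698, "tz": 0, "turn": 0.435}, {"grip": 0.3, "tx": 0.294, "ty": -0.698, "tz": 0, "turn": 0.435}, {"grip": 0.3, "tx": 0.294, "ty": -0.698, "tz": 0, "turn": 0.435}, {"grip": 0.3, "tx": 0.294, "ty": -0.698, "tz": 0, "turn": 0.435}])

```text
clock: 6.9
position: [0.5559, 0.0075, 0.1251]
ee_rot: [-3.126, -0.214, -0.007]
force: [0.0, -0.3, -1.6]
width: 0.54
```

```bash
python3 -c "
from h import *
s=observe();print(tcp(s),s['force'])
z=s['position'][2]
wmeasure('green','w3',z0=z-.0038,z1=z+.0082)"
```

```text
(array([0.55589864, 0.00751798, 0.12506534]), np.float64(7.83309640813896), array([ 0.00420714,  0.00839437, -0.99995592])) [ 0.01465266 -0.33576335 -1.58450563]
rect [0.56844738 0.00911754] 10.564192188607432 [0.04896956 0.05939934]
green fit [0.579  0.0105] 8.19 res 0.0723 tcp [0.5559 0.0075 0.1251] 7.83 [ 0.004  0.008 -1.   ]
```

View pics/w3_o.png

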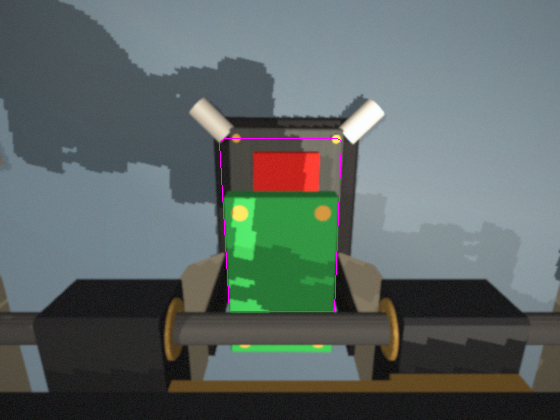

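The plate hangs flat in the grip, with its front dots at (240,213) and (322,213). The box fit is spoiled because the gripper hides the rear of the plate, so I'll use the dots.

```bash
python3 - <<'E'
from h import *
def dots(f,roi):
    im=cv2.imread(f);x0,y0,x1,y1=roi;h=cv2.cvtColor(im,cv2.COLOR_BGR2HSV).astype(int)
    m=((h[...,0]>12)&(h[...,0]<36)&(h[...,1]>110)).astype(np.uint8);k=m*0;k[y0:y1,x0:x1]=m[y0:y1,x0:x1]
    n,l,st,ce=cv2.connectedComponentsWithStats(k);return ce[1:][st[1:,4]>15]
s=observe()
d=dots('pics/w3.png',(226,202,337,225));print(d)
z=s['position'][2];P=ray(cam('wrist',s),d,z+.0082)
p,y,_=tcp(s);r=np.array([[np.cos(np.radians(y)),np.sin(np.radians(y))],[-np.sin(np.radians(y)),np.cos(np.radians(y))]])
print('held dots in tool-yaw frame (mm)',((P[:,:2]-p[:2])@r.T*1000).round(2), 'sep',np.linalg.norm(P[0]-P[1])*1000)
# reference dot layout from w2: 
d2=dots('pics/w2.png',(249,149,309,240));print(d2)
S2=dict(position=[.4397,.282,.1544],ee_rot=[-3.1,.501,-.004]);Q=ray(cam('wrist',S2),d2,.012)[:,:2]
a=np.radians(-18.4);r=np.array([[np.cos(a),np.sin(a)],[-np.sin(a),np.cos(a)]])
print('centre by dots',Q.mean(0),((Q-Q.mean(0))@r.T*1000).round(2))
E
```

```text
[[322.46341463 212.65365854]
 [239.3030303  212.74747475]]
held dots in tool-yaw frame (mm) [[ 32.71 -18.35]
 [ 32.55  17.73]] sep 36.0860992679448
[[257.32075472 157.64150943]
 [300.67924528 157.41509434]
 [258.88372093 231.88372093]
 [299.5        231.86956522]]
centre by dots [0.43794526 0.28435244] [[ 32.92  18.03]
 [ 33.16 -17.91]
 [-33.08  17.9 ]
 [-33.   -18.02]]
```

>>> drive_tool(increments=[{"grip": 0.3, "tx": 0.001, "ty": -0.0045, "tz": -0.06, "turn": 0}, {"grip": 0.3, "tx": 0.001, "ty": -0.0045, "tz": -0.12, "turn": 0}, {"grip": 0.3, "tx": 0.001, "ty": -0.0045, "tz": -0.16, "turn": 0}, {"grip": 0.3, "tx": 0.001, "ty": -0.0045, "tz": -0.173, "turn": 0}, {"grip": 0.3, "tx": 0.001, "ty": -0.0045, "tz": -0.173, "turn": 0}, {"grip": 0.3, "tx": 0.001, "ty": -0.0045, "tz": -0.173, "turn": 0}, {"grip": 0.3, "tx": 0.001, "ty": -0.0045, "tz": -0.173, "turn": 0}, {"grip": 0.3, "tx": 0.001, "ty": -0.0045, "tz": -0.173, "turn": 0}])

```text
clock: 7.75
position: [0.557, 0.0055, 0.0568]
ee_rot: [-3.126, -0.213, -0.01]
force: [-0.4, 0.2, -1.4]
width: 0.539
```

>>> drive_tool(increments=[{"grip": 0.3, "tx": -0.0015, "ty": 0.0005, "tz": -0.006, "turn": 0}, {"grip": 0.3, "tx": -0.0015, "ty": 0.0005, "tz": -0.012, "turn": 0}, {"grip": 0.3, "tx": -0.0015, "ty": 0.0005, "tz": -0.016, "turn": 0}, {"grip": 0.3, "tx": -0.0015, "ty": 0.0005, "tz": -0.019, "turn": 0}, {"grip": 0.3, "tx": -0.0015, "ty": 0.0005, "tz": -0.02, "turn": 0}, {"grip": 0.3, "tx": -0.0015, "ty": 0.0005, "tz": -0.02, "turn": 0}, {"grip": 0.3, "tx": -0.0015, "ty": 0.0005, "tz": -0.02, "turn": 0}, {"grip": 0.3, "tx": -0.0015, "ty": 0.0005, "tz": -0.02, "turn": 0}])

```text
clock: 8.55
position: [0.5563, 0.0057, 0.0488]
ee_rot: [-3.126, -0.213, -0.01]
force: [-1.1, -0.1, 1.1]
width: 0.544
```

>>> drive_tool(increments=[{"grip": -0.5, "tx": 0, "ty": 0, "tz": 0, "turn": 0}, {"grip": -0.5, "tx": 0, "ty": 0, "tz": 0, "turn": 0}, {"grip": -0.5, "tx": 0, "ty": 0, "tz": 0, "turn": 0}, {"grip": -0.5, "tx": 0, "ty": 0, "tz": 0, "turn": 0}, {"grip": -0.5, "tx": 0, "ty": 0, "tz": 0.03, "turn": 0}, {"grip": -0.5, "tx": 0, "ty": 0, "tz": 0.1, "turn": 0}, {"grip": -0.5, "tx": 0, "ty": 0, "tz": 0.2, "turn": 0}, {"grip": -0.5, "tx": 0, "ty": 0, "tz": 0.25, "turn": 0}, {"grip": -0.5, "tx": 0, "ty": 0, "tz": 0.25, "turn": 0}, {"grip": -0.5, "tx": 0, "ty": 0, "tz": 0.25, "turn": 0}])

```text
clock: 9.55
position: [0.5565, 0.0056, 0.1495]
ee_rot: [-3.127, -0.213, -0.012]
force: [-0.5, 0.8, -1.1]
width: 0.75
```

```bash
python3 -c "
from h import *
s=observe();print(tcp(s),s['force'],s['width'])
wmeasure('green','w4',z0=.045,z1=.057)"
```

```text
(array([0.55646576, 0.00561736, 0.14952482]), np.float64(7.8062360692618595), array([ 0.00704263,  0.00824872, -0.99994118])) [-0.45704978  0.80115819 -1.09821026] 0.7504916568808012
rect [0.55703228 0.00577874] 9.525391883383957 [0.04905904 0.0804689 ]
green fit [0.5553 0.0054] 7.96 res 0.024 tcp [0.5565 0.0056 0.1495] 7.81 [ 0.007  0.008 -1.   ]
```

View pics/w4_o.png

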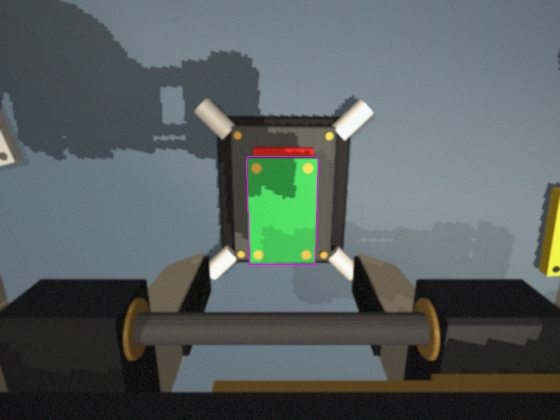

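The green plate lies square, with equal margins to the red. It sits at (0.5553, 0.0054) and 7.96°, within 1 mm of the platform centre. Now I'll shut the gripper and press its middle.

>>> drive_tool(increments=[{"grip": 1, "tx": -0.002, "ty": -0.001, "tz": 0, "turn": 0}, {"grip": 1, "tx": -0.002, "ty": -0.001, "tz": 0, "turn": 0}, {"grip": 1, "tx": -0.002, "ty": -0.001, "tz": 0, "turn": 0}, {"grip": 1, "tx": -0.002, "ty": -0.001, "tz": 0, "turn": 0}, {"grip": 1, "tx": -0.002, "ty": -0.001, "tz": 0, "turn": 0}, {"grip": 1, "tx": -0.002, "ty": -0.001, "tz": -0.05, "turn": 0}, {"grip": 1, "tx": -0.002, "ty": -0.001, "tz": -0.12, "turn": 0}, {"grip": 1, "tx": -0.002, "ty": -0.001, "tz": -0.18, "turn": 0}, {"grip": 1, "tx": -0.002, "ty": -0.001, "tz": -0.214, "turn": 0}, {"grip": 1, "tx": -0.002, "ty": -0.001, "tz": -0.214, "turn": 0}, {"grip": 1, "tx": -0.002, "ty": -0.001, "tz": -0.214, "turn": 0}, {"grip": 1, "tx": -0.002, "ty": -0.001, "tz": -0.214, "turn": 0}, {"grip": 1, "tx": -0.002, "ty": -0.001, "tz": -0.214, "turn": 0}])

```text
clock: 10.9
position: [0.5558, 0.0052, 0.0641]
ee_rot: [-3.127, -0.213, -0.012]
force: [0.3, 0.1, -0.4]
width: 0.001
```

>>> drive_tool(increments=[{"grip": 1, "tx": 0, "ty": 0, "tz": -0.01, "turn": 0}, {"grip": 1, "tx": 0, "ty": 0, "tz": -0.016, "turn": 0}, {"grip": 1, "tx": 0, "ty": 0, "tz": -0.019, "turn": 0}, {"grip": 1, "tx": 0, "ty": 0, "tz": -0.022, "turn": 0}, {"grip": 1, "tx": 0, "ty": 0, "tz": -0.025, "turn": 0}, {"grip": 1, "tx": 0, "ty": 0, "tz": -0.027, "turn": 0}, {"grip": 1, "tx": 0, "ty": 0, "tz": -0.027, "turn": 0}, {"grip": 1, "tx": 0, "ty": 0, "tz": -0.027, "turn": 0}, {"grip": 1, "tx": 0, "ty": 0, "tz": -0.027, "turn": 0}])

```text
clock: 11.8
position: [0.556, 0.0052, 0.0535]
ee_rot: [-3.127, -0.213, -0.013]
force: [-0.7, -0.3, 6.0]
width: 0.006
```

```bash
python3 -c "
from h import *
s=observe();print(tcp(s),s['force'],s['width'])"
```

```text
(array([0.55604382, 0.0052079 , 0.05352753]), np.float64(7.802217418064357), array([ 0.0075767 ,  0.00821182, -0.99993758])) [-0.72786654 -0.2597843   6.04435629] 0.005896474959996641
```

```bash
python3 - <<'E'
from h import *
F=[]
for i in range(6):
    s=observe();im=get_image('wrist')[:,:,::-1];F.append((round(s['force'][2],2),round(s['position'][2],5)))
cv2.imwrite('pics/w5.png',im);print(F)
E
```

```text
[(np.float64(6.04), np.float64(0.05353)), (np.float64(5.45), np.float64(0.05353)), (np.float64(5.83), np.float64(0.05353)), (np.float64(6.53), np.float64(0.05353)), (np.float64(5.89), np.float64(0.05355)), (np.float64(6.68), np.float64(0.05355))]
```

View pics/w5.png

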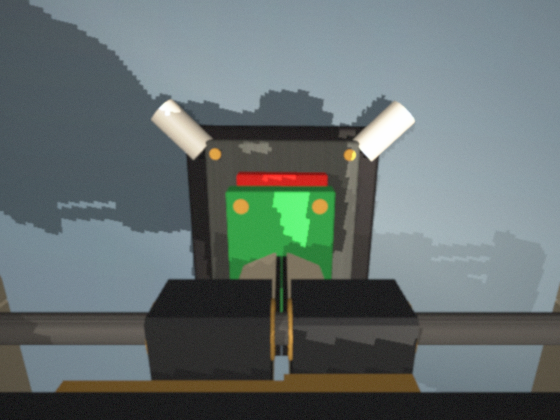

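```bash
python3 - <<'E'
from h import *
from scipy.optimize import least_squares
def dots(f,roi):
    im=cv2.imread(f);x0,y0,x1,y1=roi;h=cv2.cvtColor(im,cv2.COLOR_BGR2HSV).astype(int)
    m=((h[...,0]>8)&(h[...,0]<36)&(h[...,1]>110)&(h[...,2]>90)).astype(np.uint8);k=m*0;k[y0:y1,x0:x1]=m[y0:y1,x0:x1]
    n,l,st,ce=cv2.connectedComponentsWithStats(k);return ce[1:][st[1:,4]>15]
s5=observe()
s4=dict(position=[.55646576,.00561736,.14952482],ee_rot=[-3.127,-.213,-.012])
for n,s,roi,hub in(('w4',s4,(249,158,316,180),(228,128,340,143)),('w5',s5,(230,195,331,220),(205,145,360,164))):
    C=cam('wrist',s);d=dots(f'pics/{n}.png',roi);hd=dots(f'pics/{n}.png',hub)
    # z so that dot spacing is 36 mm
    g=lambda z:np.linalg.norm(np.diff(ray(C,d,z[0]),axis=0))-.036
    z=least_squares(g,[.055],x_scale=.01).x[0]
    print(n,'dots',d.round(2).tolist(),'hub',hd.round(2).tolist(),'z',round(z,4),'hub sep at z=.016',np.linalg.norm(np.diff(ray(C,hd,.016),axis=0)),'mid at .057/.0535',ray(C,d,.057).mean(0)[:2],ray(C,d,.0525).mean(0)[:2])
E
```

```text
w4 dots [[256.0, 167.65], [307.53, 167.79]] hub [[237.23, 134.95], [328.75, 135.52]] z 0.0567 hub sep at z=.016 0.07231566354301154 mid at .057/.0535 [0.58882246 0.00991485] [0.58794639 0.0098199 ]
w5 dots [[240.42, 206.08], [319.5, 206.07]] hub [[214.84, 153.53], [349.15, 154.61]] z 0.0536 hub sep at z=.016 0.07239215366895559 mid at .057/.0535 [0.58987738 0.00997774] [0.58850371 0.00983905]
```

Two independent measures, TCP height and dot spacing, say the platform has given about 3.4 mm. I'll go a little deeper.

>>> drive_tool(increments=[{"grip": 1, "tx": 0, "ty": 0, "tz": -0.0015, "turn": 0}, {"grip": 1, "tx": 0, "ty": 0, "tz": -0.003, "turn": 0}, {"grip": 1, "tx": 0, "ty": 0, "tz": -0.003, "turn": 0}, {"grip": 1, "tx": 0, "ty": 0, "tz": -0.003, "turn": 0}, {"grip": 1, "tx": 0, "ty": 0, "tz": -0.003, "turn": 0}])

```text
clock: 12.6
position: [0.5561, 0.0052, 0.0526]
ee_rot: [-3.127, -0.213, -0.013]
force: [-1.6, -0.5, 6.6]
width: 0.003
```

>>> drive_tool(increments=[{"grip": 1, "tx": 0, "ty": 0, "tz": 0.004, "turn": 0}, {"grip": 1, "tx": 0, "ty": 0, "tz": 0.008, "turn": 0}, {"grip": 1, "tx": 0, "ty": 0, "tz": 0.013, "turn": 0}, {"grip": 1, "tx": 0, "ty": 0, "tz": 0.03, "turn": 0}, {"grip": 1, "tx": 0, "ty": 0, "tz": 0.1, "turn": 0}, {"grip": -1, "tx": 0, "ty": 0, "tz": 0.2, "turn": 0}, {"grip": -1, "tx": 0, "ty": 0, "tz": 0.25, "turn": 0}, {"grip": -1, "tx": 0, "ty": 0, "tz": 0.25, "turn": 0}, {"grip": -1, "tx": 0, "ty": 0, "tz": 0.25, "turn": 0}, {"grip": -1, "tx": 0, "ty": 0, "tz": 0.25, "turn": 0}])

```text
clock: 13.6
position: [0.5552, 0.005, 0.1515]
ee_rot: [-3.127, -0.213, -0.01]
force: [-1.0, -0.1, -0.5]
width: 0.395
```

```bash
python3 -c "
from h import *
s=observe();print(s['force'])
d=np.array([[128,113],[197,88],[171,234],[239,209]])/4+[110,130]
P=ray(cam('top'),d,.012);c=P.mean(0);e=P[0]+P[1]-P[2]-P[3];print('alu',c,np.degrees(np.arctan2(e[1],e[0])))
wmeasure('green','w6',z0=.045,z1=.057)
print('shift/0.4',(c-tcp(s)[0])/.4,'turn/60',(np.degrees(np.arctan2(e[1],e[0]))-tcp(s)[1])/60)"
```

```text
[-0.97229755 -0.1332582  -0.5334771 ]
alu [0.58174883 0.26487077 0.012     ] 21.516166168903197
rect [0.55692676 0.00536708] 9.527189305483645 [0.04934513 0.08001192]
green fit [0.5556 0.0054] 7.99 res 0.0209 tcp [0.5552 0.005  0.1515] 7.8 [ 0.006  0.008 -1.   ]
shift/0.4 [ 0.06639994  0.64957628 -0.34866527] turn/60 0.2285838917244624
```

The green plate didn't shift under the press, (0.5556, 0.0054). On to the aluminium plate.

>>> drive_tool(increments=[{"grip": -1, "tx": 0.066, "ty": 0.65, "tz": 0, "turn": 0.229}, {"grip": -1, "tx": 0.066, "ty": 0.65, "tz": 0, "turn": 0.229}, {"grip": -1, "tx": 0.066, "ty": 0.65, "tz": 0, "turn": 0.229}, {"grip": -1, "tx": 0.066, "ty": 0.65, "tz": 0, "turn": 0.229}, {"grip": -1, "tx": 0.066, "ty": 0.65, "tz": 0, "turn": 0.229}, {"grip": -1, "tx": 0.066, "ty": 0.65, "tz": 0, "turn": 0.229}, {"grip": -1, "tx": 0.066, "ty": 0.65, "tz": 0, "turn": 0.229}, {"grip": -1, "tx": 0.066, "ty": 0.65, "tz": 0, "turn": 0.229}, {"grip": -1, "tx": 0.066, "ty": 0.65, "tz": 0, "turn": 0.229}, {"grip": -1, "tx": 0.066, "ty": 0.65, "tz": 0, "turn": 0.229}])

```text
clock: 14.65
position: [0.582, 0.2629, 0.1512]
ee_rot: [-3.08, -0.582, -0.007]
force: [0.8, 0.1, -0.8]
width: 0.999
```

```bash
python3 -c "
from h import *
wmeasure('alu','w7')"
```

```text
rect [0.58223811 0.26582866] 22.74625688788193 [0.04875634 0.07950798]
alu fit [0.5811 0.2651] 21.55 res 0.0356 tcp [0.582  0.2629 0.1512] 21.4 [ 0.003  0.008 -1.   ]
```

View pics/w7_o.png

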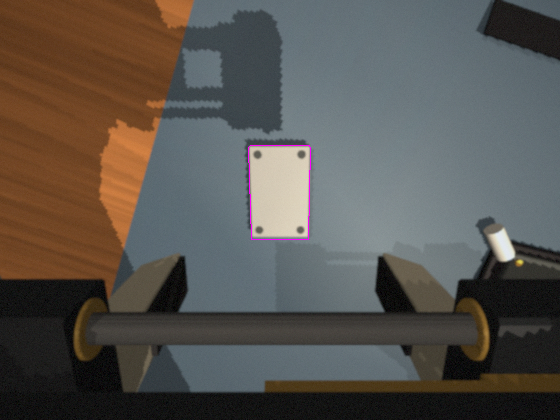

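The aluminium plate is well fitted, (248,145) to (310,239): (0.5811, 0.2651) and 21.5°. Descending.

>>> drive_tool(increments=[{"grip": -1, "tx": -0.002, "ty": 0.0055, "tz": -0.1, "turn": 0.002}, {"grip": -1, "tx": -0.002, "ty": 0.0055, "tz": -0.2, "turn": 0.002}, {"grip": -1, "tx": -0.002, "ty": 0.0055, "tz": -0.28, "turn": 0.002}, {"grip": -1, "tx": -0.002, "ty": 0.0055, "tz": -0.3, "turn": 0.002}, {"grip": -1, "tx": -0.002, "ty": 0.0055, "tz": -0.3, "turn": 0.002}, {"grip": -1, "tx": -0.002, "ty": 0.0055, "tz": -0.3, "turn": 0.002}, {"grip": -1, "tx": -0.002, "ty": 0.0055, "tz": -0.3, "turn": 0.002}])

```text
clock: 15.4
position: [0.5825, 0.2661, 0.0335]
ee_rot: [-3.078, -0.585, -0.013]
force: [-0.4, -0.4, -0.9]
width: 0.998
```

>>> drive_tool(increments=[{"grip": -1, "tx": -0.003, "ty": -0.0025, "tz": -0.04, "turn": 0}, {"grip": -1, "tx": -0.003, "ty": -0.0025, "tz": -0.074, "turn": 0}, {"grip": -1, "tx": -0.003, "ty": -0.0025, "tz": -0.074, "turn": 0}, {"grip": -1, "tx": -0.003, "ty": -0.0025, "tz": -0.074, "turn": 0}, {"grip": -1, "tx": -0.003, "ty": -0.0025, "tz": -0.074, "turn": 0}])

```text
clock: 15.9
position: [0.5816, 0.2655, 0.0045]
ee_rot: [-3.078, -0.585, -0.014]
force: [0.6, 0.4, 0.6]
width: 0.996
```

>>> drive_tool(increments=[{"grip": 0.3, "tx": 0, "ty": 0, "tz": 0, "turn": 0}, {"grip": 0.3, "tx": 0, "ty": 0, "tz": 0, "turn": 0}, {"grip": 0.3, "tx": 0, "ty": 0, "tz": 0, "turn": 0}, {"grip": 0.3, "tx": 0, "ty": 0, "tz": 0, "turn": 0}, {"grip": 0.3, "tx": 0, "ty": 0, "tz": 0, "turn": 0}, {"grip": 0.3, "tx": 0, "ty": 0, "tz": 0, "turn": 0}, {"grip": 0.3, "tx": 0, "ty": 0, "tz": 0, "turn": 0}, {"grip": 0.3, "tx": 0, "ty": 0, "tz": 0, "turn": 0}], newtons=25)

```text
clock: 16.7
position: [0.5816, 0.2654, 0.0045]
ee_rot: [-3.078, -0.585, -0.014]
force: [-0.1, 0.1, 0.5]
width: 0.538
```

>>> drive_tool(increments=[{"grip": 0.3, "tx": 0, "ty": 0, "tz": 0.03, "turn": 0}, {"grip": 0.3, "tx": 0, "ty": 0, "tz": 0.1, "turn": 0}, {"grip": 0.3, "tx": 0, "ty": 0, "tz": 0.2, "turn": 0}, {"grip": 0.3, "tx": 0, "ty": 0, "tz": 0.3, "turn": 0}, {"grip": 0.3, "tx": 0, "ty": 0, "tz": 0.33, "turn": 0}, {"grip": 0.3, "tx": 0, "ty": 0, "tz": 0.33, "turn": 0}, {"grip": 0.3, "tx": 0, "ty": 0, "tz": 0.33, "turn": 0}])

```text
clock: 17.4
position: [0.5811, 0.2649, 0.1357]
ee_rot: [-3.078, -0.585, -0.012]
force: [0.0, -0.0, -1.2]
width: 0.538
```

```bash
python3 -c "
from h import *
s=observe();print(tcp(s),s['force'])"
```

```text
(array([0.58106091, 0.2649258 , 0.13571162]), np.float64(21.519902475142196), array([ 0.00605622,  0.00958522, -0.99993572])) [ 0.04448814 -0.018851   -1.22878133]
```

>>> drive_tool(increments=[{"grip": 0.3, "tx": -0.01, "ty": -0.1, "tz": 0, "turn": -0.04}, {"grip": 0.3, "tx": -0.02, "ty": -0.2, "tz": 0, "turn": -0.08}, {"grip": 0.3, "tx": -0.03, "ty": -0.3, "tz": 0, "turn": -0.12}, {"grip": 0.3, "tx": -0.04, "ty": -0.4, "tz": 0, "turn": -0.16}, {"grip": 0.3, "tx": -0.05, "ty": -0.5, "tz": 0, "turn": -0.2}, {"grip": 0.3, "tx": -0.058, "ty": -0.59, "tz": 0, "turn": -0.229}, {"grip": 0.3, "tx": -0.062, "ty": -0.635, "tz": 0, "turn": -0.229}, {"grip": 0.3, "tx": -0.062, "ty": -0.6485, "tz": 0, "turn": -0.229}, {"grip": 0.3, "tx": -0.062, "ty": -0.6485, "tz": 0, "turn": -0.229}, {"grip": 0.3, "tx": -0.062, "ty": -0.6485, "tz": 0, "turn": -0.229}, {"grip": 0.3, "tx": -0.062, "ty": -0.6485, "tz": 0, "turn": -0.229}])

```text
clock: 18.5
position: [0.5562, 0.0075, 0.1354]
ee_rot: [-3.126, -0.217, -0.013]
force: [0.8, -0.1, -1.9]
width: 0.544
```

```bash
python3 -c "
from h import *
s=observe();print(tcp(s),s['force'])
cv2.imwrite('pics/w8.png',get_image('wrist')[:,:,::-1])"
```

```text
(array([0.55620108, 0.00746978, 0.13538008]), np.float64(7.92832419007562), array([ 0.00768905,  0.00870789, -0.99993252])) [ 0.77000305 -0.06250926 -1.92069371]
```

View pics/w8.png

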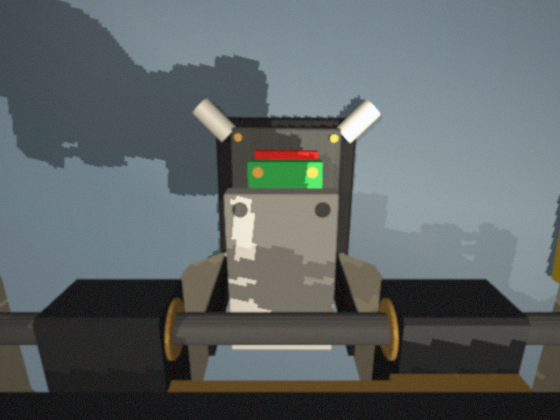

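The aluminium plate hangs square over the green one, with its front dots at (240,210) and (322,210).

```bash
python3 - <<'E'
from h import *
s=observe();im=cv2.imread('pics/w8.png');g=cv2.cvtColor(im,cv2.COLOR_BGR2GRAY);d=[]
for (u,v) in((240,210),(322,210)):
    w=g[v-9:v+10,u-9:u+10].astype(float);k=(w<70).astype(np.uint8)
    n,l,st,ce=cv2.connectedComponentsWithStats(k);i=l[9,9];print(st[i]);d.append(ce[i]+[u-9,v-9])
d=np.array(d);p,y,_=tcp(s);a=np.radians(y);r=np.array([[np.cos(a),np.sin(a)],[-np.sin(a),np.cos(a)]])
P=ray(cam('wrist',s),d,p[2]+.0075)
print(d,((P[:,:2]-p[:2])@r.T*1000).round(2),np.degrees(np.arctan2(*(P[1]-P[0])[:2]))*-1)
E
```

```text
[  0   0  19  19 361]
[ 4  4 12 11 74]
[[240.         210.        ]
 [322.14864865 209.75675676]] [[ 33.52  17.49]
 [ 33.74 -18.26]] -171.7360225433492
```

>>> drive_tool(increments=[{"grip": 0.3, "tx": -0.001, "ty": -0.005, "tz": -0.06, "turn": -0.002}, {"grip": 0.3, "tx": -0.001, "ty": -0.005, "tz": -0.12, "turn": -0.002}, {"grip": 0.3, "tx": -0.001, "ty": -0.005, "tz": -0.15, "turn": -0.002}, {"grip": 0.3, "tx": -0.001, "ty": -0.005, "tz": -0.163, "turn": -0.002}, {"grip": 0.3, "tx": -0.001, "ty": -0.005, "tz": -0.163, "turn": -0.002}, {"grip": 0.3, "tx": -0.001, "ty": -0.005, "tz": -0.163, "turn": -0.002}, {"grip": 0.3, "tx": -0.001, "ty": -0.005, "tz": -0.163, "turn": -0.002}, {"grip": 0.3, "tx": -0.001, "ty": -0.005, "tz": -0.163, "turn": -0.002}])

```text
clock: 19.35
position: [0.5563, 0.0052, 0.071]
ee_rot: [-3.126, -0.213, -0.015]
force: [0.3, -0.6, -1.0]
width: 0.543
```

>>> drive_tool(increments=[{"grip": 0.3, "tx": -0.001, "ty": 0.0005, "tz": -0.007, "turn": 0}, {"grip": 0.3, "tx": -0.001, "ty": 0.0005, "tz": -0.014, "turn": 0}, {"grip": 0.3, "tx": -0.001, "ty": 0.0005, "tz": -0.018, "turn": 0}, {"grip": 0.3, "tx": -0.001, "ty": 0.0005, "tz": -0.021, "turn": 0}, {"grip": 0.3, "tx": -0.001, "ty": 0.0005, "tz": -0.0235, "turn": 0}, {"grip": 0.3, "tx": -0.001, "ty": 0.0005, "tz": -0.0235, "turn": 0}, {"grip": 0.3, "tx": -0.001, "ty": 0.0005, "tz": -0.0235, "turn": 0}, {"grip": 0.3, "tx": -0.001, "ty": 0.0005, "tz": -0.0235, "turn": 0}])

```text
clock: 20.15
position: [0.556, 0.0055, 0.0617]
ee_rot: [-3.126, -0.213, -0.015]
force: [0.3, 0.6, -1.0]
width: 0.54
```

```bash
python3 - <<'E'
from h import *
for i in range(4):
    s=observe();get_image('wrist');print(s['position'].round(5) if hasattr(s['position'],'round') else s['position'],round(s['force'][2],2))
E
```

```text
[0.556   0.00546 0.0617 ] -0.97
[0.556   0.00544 0.06169] -0.86
[0.55599 0.00546 0.06171] -1.58
[0.55602 0.00543 0.06172] -1.88
```

Not touching yet (force is still about the plate's weight). I'll lower a little more.

>>> drive_tool(increments=[{"grip": 0.3, "tx": 0, "ty": 0, "tz": -0.001, "turn": 0}, {"grip": 0.3, "tx": 0, "ty": 0, "tz": -0.002, "turn": 0}, {"grip": 0.3, "tx": 0, "ty": 0, "tz": -0.002, "turn": 0}, {"grip": 0.3, "tx": 0, "ty": 0, "tz": -0.002, "turn": 0}])

```text
clock: 20.75
position: [0.5561, 0.0055, 0.061]
ee_rot: [-3.126, -0.213, -0.016]
force: [-1.0, 0.7, 1.6]
width: 0.539
```

```bash
python3 - <<'E'
from h import *
for i in range(4):
    s=observe();get_image('wrist');print(s['position'].round(5) if hasattr(s['position'],'round') else s['position'],round(s['force'][2],2))
E
```

```text
[0.55606 0.00546 0.06103] 1.56
[0.55606 0.00548 0.06101] 1.79
[0.55606 0.00547 0.06099] 1.84
[0.55606 0.00545 0.06097] 1.47
```

In contact. Releasing and lifting.

>>> drive_tool(increments=[{"grip": -0.5, "tx": 0, "ty": 0, "tz": 0, "turn": 0}, {"grip": -0.5, "tx": 0, "ty": 0, "tz": 0, "turn": 0}, {"grip": -0.5, "tx": 0, "ty": 0, "tz": 0, "turn": 0}, {"grip": -0.5, "tx": 0, "ty": 0, "tz": 0, "turn": 0}, {"grip": -0.5, "tx": 0, "ty": 0, "tz": 0.03, "turn": 0}, {"grip": -0.5, "tx": 0, "ty": 0, "tz": 0.1, "turn": 0}, {"grip": -0.5, "tx": 0, "ty": 0, "tz": 0.2, "turn": 0}, {"grip": -0.5, "tx": 0, "ty": 0, "tz": 0.25, "turn": 0}, {"grip": -0.5, "tx": 0, "ty": 0, "tz": 0.25, "turn": 0}, {"grip": -0.5, "tx": 0, "ty": 0, "tz": 0.25, "turn": 0}])

```text
clock: 21.95
position: [0.5562, 0.0054, 0.1617]
ee_rot: [-3.127, -0.213, -0.018]
force: [-0.5, 0.4, 0.2]
width: 0.751
```

```bash
python3 -c "
from h import *
s=observe();print(tcp(s),s['force'])
wmeasure('alu','w9',z0=.057,z1=.069)"
```

```text
(array([0.55616337, 0.0054211 , 0.16166604]), np.float64(7.785998631775315), array([ 0.01064049,  0.0085239 , -0.99990706])) [-0.54595001  0.38377122  0.20001183]
rect [0.55197936 0.00506678] -82.55261296520729 [0.08988073 0.09969743]
alu fit [0.5404 0.0156] -75.22 res 0.5925 tcp [0.5562 0.0054 0.1617] 7.79 [ 0.011  0.009 -1.   ]
```

View pics/w9_o.png

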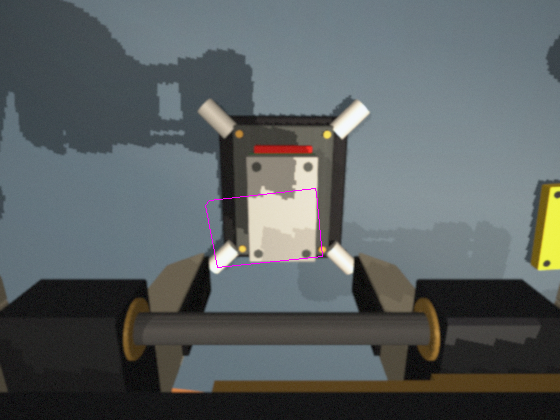

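The aluminium plate lies squarely on top: dots at (256,167), (308,167), (258,254) and (306,254), with red showing evenly at the front and no green visible. The fit box is wrong because the mask merged with the silver stubs, so I'll use the dots.

```bash
python3 - <<'E'
from h import *
s=observe();g=cv2.cvtColor(cv2.imread('pics/w9.png'),cv2.COLOR_BGR2GRAY);d=[]
for (u,v) in((256,167),(308,167),(258,254),(306,254)):
    w=255-g[v-6:v+7,u-6:u+7].astype(float);w=np.clip(w-np.median(w)-25,0,None);yy,xx=np.mgrid[-6:7,-6:7]
    d.append([u+(w*xx).sum()/w.sum(),v+(w*yy).sum()/w.sum()])
P=ray(cam('wrist',s),d,.069);c=P.mean(0);e=P[0]+P[1]-P[2]-P[3]
print(np.round(d,1).tolist(),c,np.degrees(np.arctan2(e[1],e[0])),np.linalg.norm(P[0]-P[1]),np.linalg.norm(P[0]-P[2]),(c-tcp(s)[0])/.4)
E
```

```text
[[256.1, 166.5], [307.6, 166.5], [258.0, 253.4], [305.8, 253.4]] [0.55649373 0.00526367 0.069     ] 7.895475745653448 0.03582887699670403 0.06583658550865504 [ 2.28328904e-03 -2.22711566e-04 -2.29310099e-01]
```

>>> drive_tool(increments=[{"grip": 1, "tx": -0.001, "ty": 0, "tz": 0, "turn": 0}, {"grip": 1, "tx": -0.001, "ty": 0, "tz": 0, "turn": 0}, {"grip": 1, "tx": -0.001, "ty": 0, "tz": 0, "turn": 0}, {"grip": 1, "tx": -0.001, "ty": 0, "tz": 0, "turn": 0}, {"grip": 1, "tx": -0.001, "ty": 0, "tz": 0, "turn": 0}, {"grip": 1, "tx": -0.001, "ty": 0, "tz": -0.05, "turn": 0}, {"grip": 1, "tx": -0.001, "ty": 0, "tz": -0.12, "turn": 0}, {"grip": 1, "tx": -0.001, "ty": 0, "tz": -0.18, "turn": 0}, {"grip": 1, "tx": -0.001, "ty": 0, "tz": -0.214, "turn": 0}, {"grip": 1, "tx": -0.001, "ty": 0, "tz": -0.214, "turn": 0}, {"grip": 1, "tx": -0.001, "ty": 0, "tz": -0.214, "turn": 0}, {"grip": 1, "tx": -0.001, "ty": 0, "tz": -0.214, "turn": 0}, {"grip": 1, "tx": -0.001, "ty": 0, "tz": -0.214, "turn": 0}])

```text
clock: 23.3
position: [0.556, 0.0054, 0.0763]
ee_rot: [-3.127, -0.213, -0.018]
force: [0.0, 0.2, -0.2]
width: 0.004
```

The aluminium plate is at (0.5565, 0.0053) and 7.9°, which is centred. Pressing now.

>>> drive_tool(increments=[{"grip": 1, "tx": 0, "ty": 0, "tz": -0.01, "turn": 0}, {"grip": 1, "tx": 0, "ty": 0, "tz": -0.016, "turn": 0}, {"grip": 1, "tx": 0, "ty": 0, "tz": -0.02, "turn": 0}, {"grip": 1, "tx": 0, "ty": 0, "tz": -0.024, "turn": 0}, {"grip": 1, "tx": 0, "ty": 0, "tz": -0.027, "turn": 0}, {"grip": 1, "tx": 0, "ty": 0, "tz": -0.0295, "turn": 0}, {"grip": 1, "tx": 0, "ty": 0, "tz": -0.0305, "turn": 0}, {"grip": 1, "tx": 0, "ty": 0, "tz": -0.0305, "turn": 0}, {"grip": 1, "tx": 0, "ty": 0, "tz": -0.0305, "turn": 0}, {"grip": 1, "tx": 0, "ty": 0, "tz": -0.0305, "turn": 0}])

```text
clock: 24.3
position: [0.5562, 0.0054, 0.0643]
ee_rot: [-3.127, -0.213, -0.019]
force: [-0.3, -0.4, 5.7]
width: 0.003
```

```bash
python3 - <<'E'
from h import *
for i in range(4):
    s=observe();get_image('wrist');print(np.round(s['position'],5),round(s['force'][2],2))
E
```

```text
[0.55618 0.00538 0.06429] 5.75
[0.55619 0.00539 0.0643 ] 5.73
[0.55617 0.00539 0.0643 ] 5.09
[0.55615 0.0054  0.06427] 5.76
```

It gave 4.7 mm at about 5.6 N. I'll lift clear and check.

>>> drive_tool(increments=[{"grip": 1, "tx": 0, "ty": 0, "tz": 0.004, "turn": 0}, {"grip": 1, "tx": 0, "ty": 0, "tz": 0.008, "turn": 0}, {"grip": 1, "tx": 0, "ty": 0, "tz": 0.013, "turn": 0}, {"grip": 1, "tx": 0, "ty": 0, "tz": 0.03, "turn": 0}, {"grip": 1, "tx": 0, "ty": 0, "tz": 0.1, "turn": 0}, {"grip": 1, "tx": 0, "ty": 0, "tz": 0.2, "turn": 0}, {"grip": 1, "tx": 0, "ty": 0, "tz": 0.25, "turn": 0}, {"grip": 1, "tx": 0, "ty": 0, "tz": 0.25, "turn": 0}, {"grip": 1, "tx": 0, "ty": 0, "tz": 0.25, "turn": 0}, {"grip": 1, "tx": 0, "ty": 0, "tz": 0.25, "turn": 0}])

```text
clock: 25.5
position: [0.5553, 0.0053, 0.1632]
ee_rot: [-3.127, -0.213, -0.015]
force: [-0.3, 0.4, -0.5]
width: 0.002
```

```bash
python3 - <<'E'
from h import *
s=observe();print(tcp(s),s['force'])
w=get_image('wrist')[:,:,::-1];t=get_image('side')[:,:,::-1]
cv2.imwrite('pics/fin.png',np.hstack([cv2.resize(w[90:300,170:400],None,fx=1.7,fy=1.7),cv2.resize(t[150:260,190:310],(390,357),interpolation=3)]))
E
```

```text
(array([0.55528516, 0.00525429, 0.16317956]), np.float64(7.781328212256967), array([ 0.00922017,  0.00830863, -0.99992297])) [-0.3245309   0.44522612 -0.50266231]
```

View pics/fin.png

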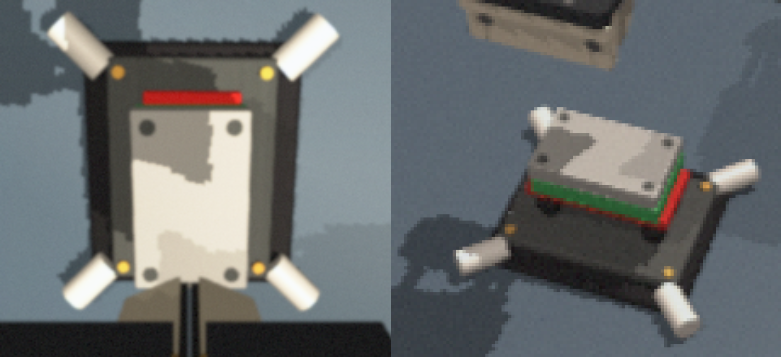

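The stack is straight and flat: red, green, aluminium, in that order, with the gripper clear above it. Handing in.

```bash
python3 -c "
from cell import *
print(sign_off())"
```

```text
the job is handed in; nothing more can be done
None
```

I stacked the green plate on the red platform and the aluminium one on top of it. Each was lowered into contact, released and pressed in the middle with the closed fingertips. I handed in at about 25.6 s of the 69 s allowed, with the gripper some 9 cm above the stack.

**Position:** the final picture shows red, green and aluminium stacked flat and square. I measured the aluminium plate before its press and did not re-measure it afterwards.

| | x (m) | y (m) | angle |
|---|---|---|---|
| Platform | 0.5561 | 0.0052 | 7.8° |
| Green plate, after its press | 0.5556 | 0.0054 | 8.0° |
| Aluminium plate, before its press | 0.5565 | 0.0053 | 7.9° |

**Presses:** by fingertip height, the platform gave about 4.4 mm at 6.6 N under the green plate and about 4.7 mm at 5.6 N under the aluminium one.

**Checks that failed or disagreed:**
- **Green press force:** about 6 N gave only about 3.5 mm at first, slightly more force than the task text suggested. Fingertip height and the camera agreed on the depth, so I went by depth and pressed slightly further.
- **Camera fits:** two automatic outline fits failed, one because the gripper hid part of the plate and one because the mask merged with the silver arm stubs. I used the corner dots instead.

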